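# Release the blade drawer with the pin

## Robot

A 6-joint arm with a two-finger parallel gripper is mounted at the origin on a cart in front of the work surface, level with it; the furniture and walls round the work are solid. World frame = base frame: x ahead of the robot, y to its left, z up, the work surface at z = 0. Lengths are in m, angles in degrees, forces in N, time in s.
With the tool pointing down it reaches from about 0.4 to 0.825 m from the base axis. Payload 7 kg.
Tool frame: the origin (TCP) lies at the very end of the fingers, on their centre line; the grasp point (between the pads) lies 19 mm behind it; z points along the fingers, y is the line along which they close (so a half turn about z gives the same grasp; the last joint's range is limited). The gripper opens to 88 mm and grips with 3 to 60 N. Pads are 19 mm wide; open, the fingers measure 130 mm over their backs; the gripper's body (78 mm by 193 mm) begins 47 mm behind the grasp point.
Start: joints at [-60.842, 20.546, 0.682, 0, -70.136, -16.507], TCP at [0.148, -0.659, 0.204] pointing down, gripper open.
Joint ranges: [-176.03, 176.03], [-82.01, 121.73], [-58.28, 71.71], [-173.87, 95.51], [-174.79, -0.11], [-173.66, 173.66]. Speed limits (degrees/s): [136.94, 136.94, 172.46, 180, 180, 180].

## Interface

Orientations are given as [roll, pitch, yaw] about the fixed x, y, z axes, in that order (R = Rz(yaw) Ry(pitch) Rx(roll)).
In Python, from plant import get_state, imaging, r, finder gives the robot as it stands.
- The arm moves only by the shell command python3 -m handwheel 'ROWS' [FORCE]. ROWS is JSON, a list of rows, each a list of 5 numbers: the closure, from 0 (fully open) to 1 (shut), then the shift along the world's x, y, z in cm, then the turn about the world's z in degrees. A call has 1 to 8 rows; each row is the pose to reach, as a shift and turn from the pose commanded when the call began; what a row does not reach only later rows make up. A row lasts 1/8 s, in which the tool goes at most 62.5 mm and 10.7 degrees, less where a joint would pass 70% of its speed; a pose out of reach is approached as far as the arm can. A call with a gripper value outside its range is refused whole. The fingers move at their own pace and stop on an object; FORCE is the grip in N (left out, the last holds). Time passes only in rows, so rows that repeat a pose let the fingers close. It gives the time, the measured TCP pose, the force, the opening and the grip force at its end, in the units of the state.
- get_state(): the state, without advancing time (a new reading comes with each control period).
- imaging.capture(name): name is "scene" or "top" or "wrist"; returns (picture, depth): 420x560x3 uint8, red, green, blue; 420x560 float32, m along the optical axis (not along the pixel's ray), 0 where there is no reading.
- imaging.get_calibration(name): a dict with "fx", "fy", "cx", "cy" (pixels), "dist" ([k1, k2, p1, p2, k3] as OpenCV has them; the pictures are not rectified), "rvec" (rotation vector, rad) and "tvec" (3), from world to camera coordinates, as OpenCV has them; the wrist camera has in their place "hand_eye" (4x4, takes a point from camera to tool coordinates, whose origin is the TCP and whose axes are the flange's). Camera axes: x right, y down, z forward; pixel columns grow to the right and rows downward; lengths in m; the calibration is good to about 2 mm. A picture is of the moment at which its call begins: read the wrist's pose just before it. get_calibration takes no time and is no camera call.
- r.close_job(): hands the job in; it is judged then, once.
Trained networks look in the newest picture that a camera, given by its name, has taken for a name from the list of things; names that differ only in an ending like _2 or _b are one class to them, and where a whole thing is asked for, a point or a joint stands for the part that bears it (a point fixed in the world has none). Each returns a list of dicts, best first, with "p" (0 to 1); they miss things now and then, are a little off and sometimes report something else, mostly with a low value. They report only what shows in the picture. A call takes as long as a camera call. They do not tell look-alikes from the thing itself.
- finder.cut_out(camera, query): "region" (420x560 bool, what is visible of it) and "pixel" ([column, row] in pixels, amid what is visible of it).
The state is a dict: "time_s": time; "joints": joint angles; "qd": joint speeds; "joint_torque": joint torques, N m; "tcp_pos": TCP position; "eef_rot": TCP orientation; "contact_force": force on the tool from outside, world axes, zero at the start; "moment": the same for the moment, N m; "gripper_width": finger opening in m; "gripper_force": force on a finger pad.
Only numpy, scipy, OpenCV 4.12 (cv2) and the standard library are available. Lean on these libraries where they do the work, as an engineer would, in place of code of your own. Each camera call takes 0.05 s, during which the arm holds its last target. There are 200 camera calls.

## Task

The drawer of the green blade box is held shut by a hidden spring latch. Take the red-handled release pin from its wooden block, push it straight down through the small hole in the box's lid until you feel the latch come to its firm stop (10 to 15 N; 20 N would damage it), and keep it pressed there until the drawer has sprung all the way out. Then put the pin back in its block, fully home, and leave the other things on the table undisturbed.

Things in the scene. Friction and masses are not known exactly. Their poses are not given: they have to be found in the camera images.
- blade_box: green steel box fixed to the table, 190 (x) x 150 (y) x 75 (z) mm; origin at the centre of its underside, drawer front at its -x. Lid flat, 8 mm thick, with one yellow-ringed hole. The hidden two-notch latch yields to 4 N at first, 9 to 10 N near the end; it frees the drawer by 8 mm after about 6 mm of travel, wholly only after 8.5 mm, and meets its firm stop at 10 mm
- access_hole (a point): centre of the mouth of the hole in the lid, level with the lid's upper face, 50 mm from the box's centre towards its back (+x). Round, 11 mm wide, countersunk 3 mm, straight down; axes as the box's. The latch's head, a flat disc 18 mm wide, lies below, out of sight: it was set anew for every box and is first met somewhere from 16 to 40 mm below the lid's upper face
- blade_drawer (a joint): how far the sprung, damped grey drawer has come out, in m: 0 shut (latched), 0.008 caught in the second notch, 0.050 all the way out; it slides towards the box's -x. With the latch fully down it needs about 2 s to come out by itself. If the latch is let up too early it catches or drags on the drawer; pushed down again, it frees it
- drawer_front (a point): centre of the outer face of the grey drawer front, 140 mm wide and 58 mm high, 37 mm above the table; flush with the box while shut
- release_pin: loose release pin, 60 g, upright: a square red handle 18 x 18 mm and 45 mm tall above a steel shaft 8 mm thick and 62 mm long that tapers to 4 mm over its last 4 mm. Origin at the centre of the handle's underside, z up along the handle; x and y are square to the handle's sides. It starts in the pin block, the underside of the handle resting on the block
- pin_tip (a point): lower end of the pin's shaft, 62 mm below the body's origin
- pin_block: wooden block fixed to the table, 68 x 68 x 70 mm, origin at the centre of its underside
- block_hole (a point): centre of the mouth of the hole in the block's upper face, 70 mm above the table; round, 12 mm wide, countersunk 3 mm, goes right through to the table
- water_cup: pale enamel cup with a dark blue rim, 69 mm wide, 73 mm tall; origin at the centre of its underside; bystander
- peg_strip: clear strip holding small brown pegs, 20 x 104 x 16 mm (long side along its y); origin at the centre of its underside; bystander
- clay_carton: dark red carton of clay, 51 x 121 x 34 mm (long side along its y); origin at the centre of its underside; bystander
- loop_tool: double-ended loop tool with wooden handle, 19 x 197 x 11 mm (long side along its y); origin at the centre of its underside; bystander
There are look-alikes about, which are no part of the job. Several things have the shape of the pin_block; the one meant has the colours described above.

How it is judged (in metres and radians):
On the way, in this order (a step that is already met when the one before it is completed fails the run):
1. the pin's tip is at least 12 mm down the hole in the lid, the drawer still shut (z of pin_tip in the frame of access_hole below -0.012 m and horizontal distance between pin_tip and access_hole below 0.005 m and value of joint blade_drawer below 0.005 m), for 0.05 s.
2. the drawer has sprung out at least 45 mm with the pin still at least 12 mm down the hole (value of joint blade_drawer above 0.045 m and z of pin_tip in the frame of access_hole below -0.012 m and horizontal distance between pin_tip and access_hole below 0.008 m), for 0.1 s.
At the end, for the whole second after the job is handed in: the drawer is out at least 45 mm; the pin is released, at rest and upright (within 0.12 rad) in the block's hole, its handle down on the block (within 4 mm) and centred within 5 mm (value of joint blade_drawer above 0.045 m and horizontal distance between release_pin and block_hole below 0.005 m and z of release_pin in the frame of block_hole below 0.004 m and angle between release_pin's own z axis and vertical below 0.12 rad and linear speed of release_pin below 0.02 m/s); the robot touches nothing.
It fails at once if the pin presses on the box, its latch or its drawer with more than 20 N (contact force between release_pin and blade_box above 20 N).
It fails at once if the water cup, peg strip, clay carton or loop tool is moved more than 25 mm (distance of any of water_cup, peg_strip, clay_carton, loop_tool from where it was at the start of the episode above 0.025 m).
It also fails if it takes over 69 s, if anything falls off the work surface, if the arm or the gripper's body presses on something with over 40 N, if the wrist force passes 120 N, or if a joint passes its speed limit or range.

## Working session

There is one attempt and no reset: what is moved stays moved. The work goes in short steps, Python scripts to look and compute and a shell command to move; the robot and the scene stay as the last step left them, time stands still between calls to the robot, and variables do not carry over. Pictures are saved under pics/ and viewed, at most 10 in all, crops included, and the job is handed in when it is done.

```bash
ls; mkdir -p pics; cat > h.py <<'E'
import numpy as np, cv2
from scipy.spatial.transform import Rotation as R
from plant import get_state, imaging, r, finder
def pose():
    s=get_state(); return np.array(s['tcp_pos']), R.from_euler('xyz',s['eef_rot'],degrees=True), s
def cam(name):
    c=imaging.get_calibration(name); K=np.array([[c['fx'],0,c['cx']],[0,c['fy'],c['cy']],[0,0,1]]); d=np.array(c['dist'],float)
    if 'hand_eye' in c:
        p,q,_=pose(); T=np.eye(4); T[:3,:3]=q.as_matrix(); T[:3,3]=p; T=T@np.array(c['hand_eye'])
    else:
        T=np.eye(4); Rm=cv2.Rodrigues(np.array(c['rvec'],float))[0]; T[:3,:3]=Rm.T; T[:3,3]=-Rm.T@np.array(c['tvec'],float).ravel()
    return K,d,T
def world(px,depth,C):
    """px Nx2 (col,row), depth N -> world"""
    K,d,T=C; px=np.asarray(px,float).reshape(-1,1,2)
    n=cv2.undistortPoints(px,K,d)[:,0]; z=np.asarray(depth,float).reshape(-1,1)
    P=np.hstack([n*z,z]); return P@T[:3,:3].T+T[:3,3]
def onplane(px,zw,C):
    K,d,T=C; n=cv2.undistortPoints(np.asarray(px,float).reshape(-1,1,2),K,d)[:,0]
    D=np.hstack([n,np.ones((len(n),1))])@T[:3,:3].T; o=T[:3,3]
    return o+D*((zw-o[2])/D[:,2:])
def cloud(depth,C,mask=None):
    m=depth>0
    if mask is not None: m&=mask
    v,u=np.nonzero(m); return world(np.c_[u,v],depth[v,u],C),u,v
def save(n,im,s=1): cv2.imwrite('pics/'+n+'.png',cv2.resize(im[...,::-1],None,fx=s,fy=s,interpolation=cv2.INTER_CUBIC))
E
python3 - <<'E'
from h import *
s=get_state(); print({k:np.round(v,3).tolist() for k,v in s.items()})
ims=[]
for n in ['top','scene']:
    C=cam(n); im,d=imaging.capture(n); np.savez('pics/'+n+'.npz',im=im,d=d); save(n,im,1.4)
    print(n,C[2].round(3).tolist())
    for q in ['release_pin','pin_block','blade_box','water_cup','peg_strip','clay_carton','loop_tool']:
        for f in finder.cut_out(n,q)[:5]:
            P,u,v=cloud(d,C,f['region'])
            print(n,q,round(f['p'],2),np.round(f['pixel']).tolist(),f['region'].sum(), np.percentile(P,[2,50,98],axis=0).round(3).tolist() if len(P) else '')
E
```

```text
pics
{'time_s': 0.0, 'joints': [-60.845, 20.59, 0.635, -0.02, -70.136, -16.507], 'qd': [0.022, 0.036, -0.049, 0.003, 0.009, -0.004], 'joint_torque': [-0.001, -58.272, 29.305, 6.997, 0.007, -0.0], 'tcp_pos': [0.148, -0.658, 0.203], 'eef_rot': [179.907, -0.008, -167.358], 'contact_force': [-0.045, -0.55, 0.107], 'moment': [-0.026, -0.007, 0.034], 'gripper_force': 0.0, 'gripper_width': 0.088}
top [[-0.003, -0.992, 0.127, 0.407], [-1.0, 0.002, -0.008, 0.045], [0.008, -0.127, -0.992, 1.294], [0.0, 0.0, 0.0, 1.0]]
top release_pin 0.6 [365.0, 245.0] 53 [[0.443, -0.201, 0.076], [0.454, -0.189, 0.114], [0.462, -0.183, 0.119]]
top pin_block 0.96 [320.0, 269.0] 634 [[0.339, -0.11, 0.001], [0.377, -0.071, 0.07], [0.416, -0.032, 0.076]]
top pin_block 0.78 [360.0, 247.0] 590 [[0.416, -0.23, 0.005], [0.452, -0.186, 0.07], [0.49, -0.155, 0.075]]
top pin_block 0.71 [363.0, 200.0] 697 [[0.545, -0.235, 0.001], [0.578, -0.197, 0.07], [0.615, -0.167, 0.075]]
top blade_box 0.56 [237.0, 214.0] 3476 [[0.45, 0.091, 0.052], [0.54, 0.164, 0.075], [0.635, 0.236, 0.08]]
top water_cup 0.83 [410.0, 239.0] 544 [[0.
[... 707 characters left out ...]
, 0.052], [0.419, -0.044, 0.074]]
scene pin_block 0.62 [279.0, 261.0] 271 [[0.232, -0.467, 0.002], [0.418, -0.191, 0.05], [0.45, -0.162, 0.261]]
scene blade_box 0.93 [247.0, 212.0] 2055 [[0.442, 0.082, 0.003], [0.516, 0.121, 0.069], [0.632, 0.232, 0.079]]
scene peg_strip 0.57 [350.0, 248.0] 141 [[0.697, -0.266, -0.003], [0.708, -0.22, 0.004], [0.73, -0.167, 0.016]]
scene clay_carton 0.51 [228.0, 184.0] 207 [[0.584, 0.369, 0.002], [0.604, 0.416, 0.02], [0.632, 0.481, 0.03]]
scene clay_carton 0.24 [230.0, 220.0] 269 [[0.441, 0.092, 0.01], [0.446, 0.154, 0.04], [0.452, 0.225, 0.065]]
scene loop_tool 0.65 [378.0, 275.0] 135 [[0.663, -0.446, -0.003], [0.67, -0.392, 0.008], [0.685, -0.314, 0.014]]
```

```bash
python3 - <<'E'
from h import *
im=np.load('pics/top.npz')['im']; save('topcrop',im[120:300,120:440],2.5)
E
```

```text
(no output)
```

View pics/topcrop.png

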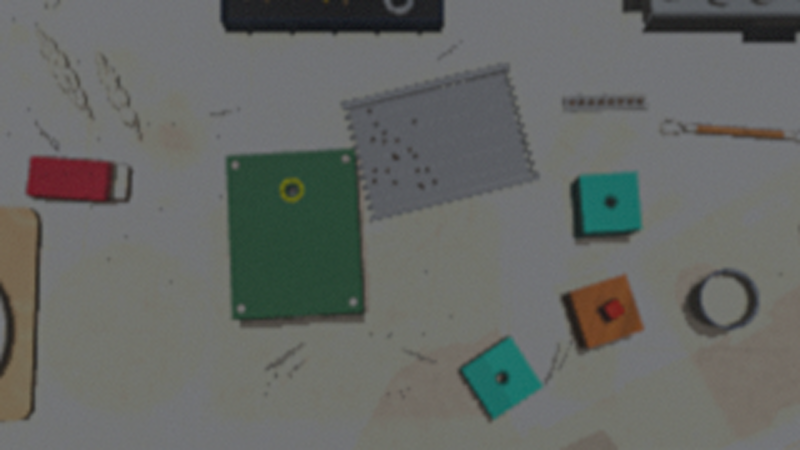

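Top picture: three blocks of the same shape, teal at px (363,201), teal at (320,271) and orange-brown wood at (361,245). Only the wooden one fits, and it holds the red pin at (365,244). The lid hole is at (236,196). I'll move above the pin for a close look.

```bash
python3 -m handwheel '[[0,3,5,5,0],[0,7,10,5,0],[0,10,15,5,0],[0,13,20,5,0],[0,16,25,5,0],[0,20,31,5,0],[0,23,36,5,0],[0,26,41,5,0]]'; python3 -m handwheel '[[0,3.5,4.5,0,0],[0,4,5.5,0,0],[0,4,5.5,0,0],[0,4,5.5,0,0]]'
python3 - <<'E'
from h import *
print(np.array(imaging.get_calibration('wrist')['hand_eye']).round(3).tolist(), pose()[2]['tcp_pos'])
C=cam('wrist'); im,d=imaging.capture('wrist'); np.savez('pics/w1.npz',im=im,d=d,T=C[2]); save('w1',im,1.4)
for q in ['release_pin','pin_block']:
  for f in finder.cut_out('wrist',q)[:3]:
    P,u,v=cloud(d,C,f['region']); print(q,round(f['p'],2),f['pixel'],f['region'].sum(),np.percentile(P,[2,50,98],axis=0).round(4).tolist())
    for lo,hi in ([(.105,.125)] if q=='release_pin' else [(.062,.077)]):
        m=(P[:,2]>lo)&(P[:,2]<hi)
        if m.sum()>20:
            print(' n',m.sum(),'z',np.median(P[m,2]),cv2.minAreaRect(P[m,:2].astype(np.float32)*1000))
E
```

```text
time_s: 1.8
tcp_pos: [0.4079, -0.248, 0.2546]
eef_rot: [-180.0, 0.1, -167.3]
contact_force: [1.5, -0.7, -0.6]
gripper_width: 0.0877
gripper_force: 0.0
time_s: 2.3
tcp_pos: [0.4465, -0.1955, 0.2541]
eef_rot: [-180.0, -0.0, -167.4]
contact_force: [-0.1, 0.6, -0.7]
gripper_width: 0.0876
gripper_force: 0.0
[[-0.0, -0.951, -0.308, 0.083], [1.0, 0.0, -0.0, 0.001], [0.0, -0.308, 0.951, -0.181], [0.0, 0.0, 0.0, 1.0]] [ 0.44650939 -0.19550548  0.25410111]
release_pin 0.86 [274.6, 188.3] 342 [[0.4413, -0.2037, 0.0787], [0.4488, -0.1938, 0.1137], [0.4598, -0.1832, 0.1161]]
 n 241 z 0.11443244568101268 ((451.9194641113281, -192.7876434326172), (17.34925079345703, 17.37388038635254), 34.15946578979492)
pin_block 0.88 [273.7, 178.9] 2707 [[0.4127, -0.2305, 0.0141], [0.4424, -0.1966, 0.0698], [0.4874, -0.1582, 0.0713]]
 n 2386 z 0.06991270119367024 ((452.4618835449219, -192.85812377929688), (68.11117553710938, 67.85891723632812), 17.596649169921875)
pin_block 0.61 [376.2, 145.2] 3856 [[0.3354, -0.115, 0.0066], [0.3758, -0.0777, 0.0695], [0.418, -0.0348, 0.0713]]
 n 3009 z 0.06977391112584325 ((376.7902526855469, -71.64893341064453), (68.81283569335938, 67.97000885009766), 33.63973617553711)
pin_block 0.56 [247.3, 254.3] 2782 [[0.5432, -0.234, 0.0054], [0.5601, -0.2023, 0.0695], [0.6071, -0.169, 0.0713]]
 n 1954 z 0.0699069785889147 ((577.62255859375, -200.4996795654297), (68.04046630859375, 68.11386108398438), 3.8520350456237793)
```

View pics/w1.png

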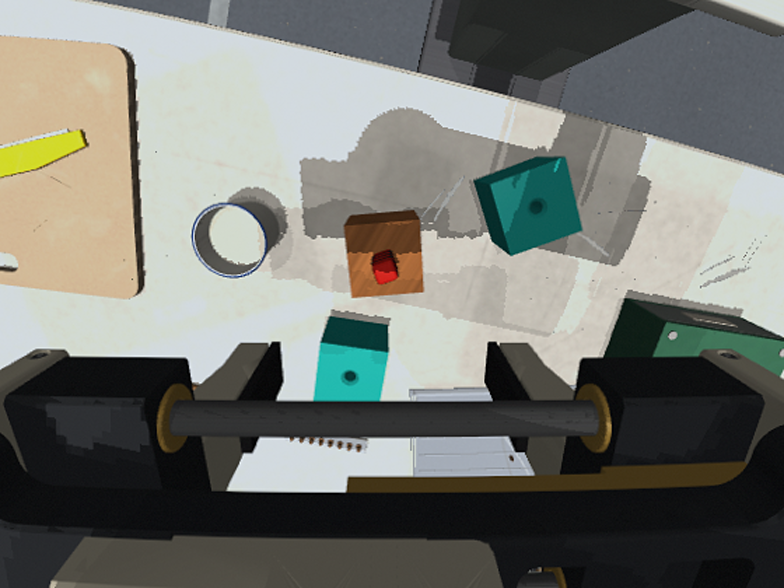

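The wooden block is at picture position (384,258), with the red pin in it at (384,268), and its colour sets it apart from the teal pair. I'll align and descend part way, then recheck from close by.

```bash
python3 -m handwheel '[[0,0.3,0.1,-3,9],[0,0.55,0.3,-7,18],[0,0.55,0.3,-9,18],[0,0.55,0.3,-9,18]]'
cat > look.py <<'E'
from h import *
p,q,s=pose(); C=cam('wrist'); im,d=imaging.capture('wrist'); np.savez('pics/w.npz',im=im,d=d,T=C[2])
P,u,v=cloud(d,C); c=im[v,u].astype(int)
red=(c[:,0]>90)&(c[:,0]>2.2*c[:,1])&(c[:,0]>2.2*c[:,2])&(np.hypot(*(P[:,:2]-p[:2]).T)<.06)
z=np.percentile(P[red,2],80); t=red&(abs(P[:,2]-z)<.003)
print('n',t.sum(),'z',z,cv2.minAreaRect(P[t,:2].astype(np.float32)*1000),'med',P[t].mean(0).round(4),'tcp',p.round(4),s['eef_rot'])
# square fit
from scipy.optimize import minimize
cc=P[t,:2].mean(0)
a=np.radians(np.arange(0,90,1)); X=P[t,:2]-cc
f=[np.abs(np.abs(X@np.array([[np.cos(t),-np.sin(t)],[np.sin(t),np.cos(t)]])).max(1)).mean() for t in a]
print('yaw by max-norm',np.argmin(f))
E
python3 look.py; python3 -c "
from h import *
save('w2',np.load('pics/w.npz')['im'],1)"
```

```text
time_s: 2.95
tcp_pos: [0.4512, -0.1924, 0.1629]
eef_rot: [179.9, -0.2, -149.4]
contact_force: [-0.1, -0.0, -0.2]
gripper_width: 0.0878
gripper_force: 0.0
n 381 z 0.11525806682795464 ((452.31781005859375, -192.8157501220703), (16.857831954956055, 17.22589874267578), 33.99386978149414) med [ 0.452  -0.1932  0.1146] tcp [ 0.4512 -0.1924  0.1629] [ 1.79901968e+02 -1.50200345e-01 -1.49432442e+02]
yaw by max-norm 32
```

View pics/w2.png

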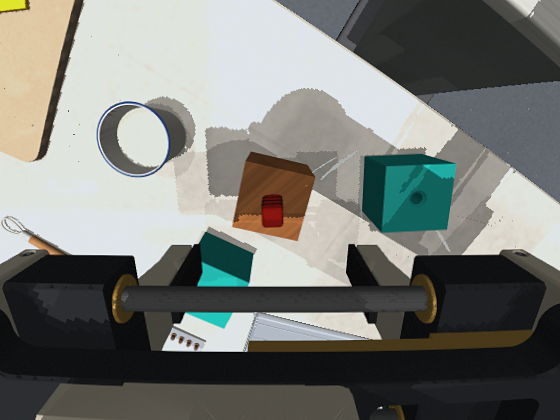

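The picture shows the pin at (272,210), centred and nearly aligned between the fingers. Next is the descent and grip.

```bash
python3 -m handwheel '[[0,0.1,-0.07,-4,2.5],[0,0.1,-0.07,-7,2.5],[0,0.1,-0.07,-8.1,2.5],[0,0.1,-0.07,-8.1,2.5],[1,0.1,-0.07,-8.1,2.5],[1,0.1,-0.07,-8.1,2.5],[1,0.1,-0.07,-8.1,2.5],[1,0.1,-0.07,-8.1,2.5]]' 50; python3 -m handwheel '[[1,0,0,0,0],[1,0,0,0,0],[1,0,0,0,0],[1,0,0,0,0]]'
```

```text
time_s: 4.0
tcp_pos: [0.4537, -0.1925, 0.0833]
eef_rot: [-180.0, 0.0, -146.8]
contact_force: [0.2, -0.7, -0.6]
gripper_width: 0.053
gripper_force: 0.0
time_s: 4.5
tcp_pos: [0.4536, -0.1925, 0.083]
eef_rot: [180.0, -0.0, -146.8]
contact_force: [0.1, -0.6, 0.4]
gripper_width: 0.0179
gripper_force: 50.0
```

```bash
python3 -m handwheel '[[1,0,0,1,0],[1,0,0,3,0],[1,0,0,7,0],[1,0,0,11,0],[1,0,0,11,0],[1,0,0,11,0]]'; python3 - <<'E'
from h import *
d=np.load('pics/top.npz'); C=cam('top'); hsv=cv2.cvtColor(d['im'],cv2.COLOR_RGB2HSV)
m=(hsv[...,0]>22)&(hsv[...,0]<36)&(hsv[...,1]>120)
m[:180]=0;m[215:]=0;m[:,:220]=0;m[:,255:]=0
v,u=np.nonzero(m); print(len(u),u.mean(),v.mean()); P=onplane([[ (u.min()+u.max())/2,(v.min()+v.max())/2],[u.mean(),v.mean()]],.075,C); print(P.round(4)); print('tcp',pose()[0].round(4))
E
```

```text
time_s: 5.25
tcp_pos: [0.4533, -0.1923, 0.1931]
eef_rot: [180.0, 0.0, -146.9]
contact_force: [0.6, -0.8, -0.6]
gripper_width: 0.0173
gripper_force: 50.0
37 236.02702702702703 195.86486486486487
[[0.5915 0.1693 0.075 ]
 [0.5919 0.1692 0.075 ]]
tcp [ 0.4533 -0.1923  0.1931]
```

```bash
python3 -m handwheel '[[1,1.5,3,0,0],[1,4,8.5,0,0],[1,6.5,14,0,0],[1,9,20,0,0],[1,11.5,25.5,0,0],[1,14,31,0,0],[1,16.5,36,0,0],[1,18,38.8,0,0]]';python3 -m handwheel '[[1,0,0,0,0],[1,0,0,0,0],[1,0,0,0,0],[1,0,0,0,0]]'
python3 - <<'E'
from h import *
p,q,s=pose(); C=cam('wrist'); im,d=imaging.capture('wrist'); np.savez('pics/w3.npz',im=im,d=d,T=C[2]); save('w3',im,1.4)
hsv=cv2.cvtColor(im,cv2.COLOR_RGB2HSV)
m=((hsv[...,0]>24)&(hsv[...,0]<34)&(hsv[...,1]>150)).astype(np.uint8)
n,l,st,ce=cv2.connectedComponentsWithStats(m)
for i in range(1,n):
    if st[i,4]>30:
        pts=np.argwhere(l==i)[:,::-1]; X=onplane(pts,.075,C)[:,:2]; c,rr=cv2.minEnclosingCircle((X*1000).astype(np.float32)); e=X.max(0)-X.min(0)
        print(st[i].tolist(),ce[i].round(1),'circle',np.round(c,1),rr,'mean',X.mean(0).round(4),e.round(4))
print('tcp',p.round(4)); K,di,T=C
Ti=np.linalg.inv(T); tip=p+[0,0,-.075]; print('tip px',cv2.projectPoints(tip.reshape(1,3),cv2.Rodrigues(Ti[:3,:3])[0],Ti[:3,3],K,di)[0].ravel())
E
```

```text
time_s: 6.25
tcp_pos: [0.6336, 0.1978, 0.1908]
eef_rot: [180.0, -0.2, -146.8]
contact_force: [0.7, -1.5, -0.1]
gripper_width: 0.0174
gripper_force: 50.0
time_s: 6.75
tcp_pos: [0.6334, 0.1947, 0.1934]
eef_rot: [180.0, 0.0, -146.9]
contact_force: [0.7, -0.2, -0.2]
gripper_width: 0.0174
gripper_force: 50.0
tcp [0.6334 0.1947 0.1934]
tip px [273.13245862 206.38191291]
```

View pics/w3.png

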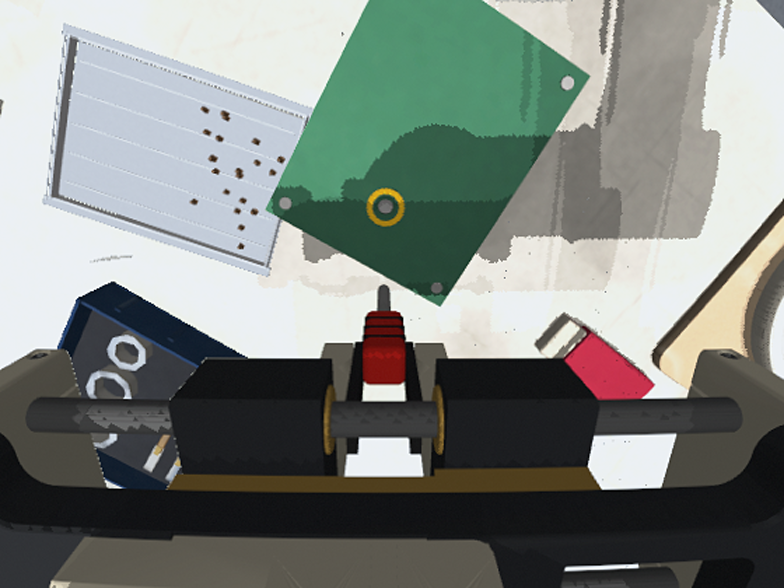

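Ring seen at picture (385,207), i.e. px (275,148), and the pin's tip at (384,287), i.e. px (274,205), which agrees with the predicted tip to within 2 px.

```bash
cat > ring.py <<'E'
from h import *
import sys
def ring(f):
    D=np.load(f); im=D['im']; K,di,_=cam('wrist'); C=(K,di,D['T'])
    hsv=cv2.cvtColor(im,cv2.COLOR_RGB2HSV)
    m=((hsv[...,0]>17)&(hsv[...,0]<30)&(hsv[...,1]>150)&(hsv[...,2]>70)).astype(np.uint8); m[230:]=0
    n,l,st,ce=cv2.connectedComponentsWithStats(m)
    for i in range(1,n):
        if st[i,4]>30:
            pts=np.argwhere(l==i)[:,::-1]; X=onplane(pts,.075,C)[:,:2]; c,rr=cv2.minEnclosingCircle((X*1000).astype(np.float32))
            dd=D['d'][l==i]; z=world(pts,dd,C)[:,2]
            print(st[i].tolist(),ce[i].round(1),'circle',np.round(c,1),round(rr,1),'mean',X.mean(0).round(4),'ext',np.ptp(X,axis=0).round(4),'z',np.median(z).round(4))
if __name__=='__main__': ring(sys.argv[1])
E
python3 ring.py pics/w3.npz
python3 - <<'E'
from h import *
D=np.load('pics/w3.npz'); im=D['im']; print(im[200:212,266:282].astype(int).mean(2).round().astype(int)); 
K,di,_=cam('wrist'); print(K[0,0],K[1,1]); P=cloud(D['d'],(K,di,D['T']))
m=(P[1]>268)&(P[1]<280)&(P[2]>200)&(P[2]<216)&(P[0][:,2]>.1); print(P[0][m][np.argsort(P[2][m])[:12]].round(4))
E
```

```text
[262, 134, 27, 28, 302] [275.  147.5] circle [592.4 169.9] 13.7 mean [0.5921 0.1699] ext [0.0269 0.027 ] z 0.0755
[[220 221 222 220 219 229 233 234 235 227 223 225 230 208 145  82]
 [219 220 221 221 221 229 226 223 223 222 221 221 223 226 230 206]
 [220 220 221 220 222 223 224 225 225 224 224 222 222 222 222 225]
 [220 220 220 220 222 225 175 113  94 160 215 226 224 222 221 221]
 [219 219 219 222 196 114  53  58  60  56  81 195 225 221 220 220]
 [219 220 221 225 142  52  64  66  67  64  58 116 204 222 219 219]
 [219 221 224 200 116  58  65  68  68  67  62  50 194 225 219 220]
 [227 233 244 191  89  61  66  68  68  67  64  54 174 221 223 234]
 [237 238 244 176  72  63  68  69  68  68  64  53 172 236 241 238]
 [237 238 244 178  73  63  66  68  67  67  65  56 125 228 239 237]
 [237 238 244 177  73  63  67  68  68  67  65  56 127 227 239 237]
 [237 237 243 177  74  63  67  69  69  68  65  57 127 228 240 237]]
293.6648539511884 293.6648539511884
[[0.6303 0.1915 0.1219]
 [0.6297 0.1921 0.1224]
 [0.6289 0.1927 0.1236]
 [0.6308 0.1907 0.1251]
 [0.6301 0.1914 0.1258]
 [0.6296 0.1921 0.1259]
 [0.6292 0.1929 0.1256]
 [0.6287 0.1936 0.1257]
 [0.6284 0.1945 0.1247]
 [0.6324 0.1907 0.1236]
 [0.6308 0.1908 0.128 ]
 [0.63   0.1913 0.1289]]
```

```bash
python3 -m handwheel '[[1,-2,-1.3,0,0],[1,-4.1,-2.55,0,0],[1,-4.1,-2.55,-1.5,0],[1,-4.1,-2.55,-3,0],[1,-4.1,-2.55,-3.4,0],[1,-4.1,-2.55,-3.4,0],[1,-4.1,-2.55,-3.4,0]]'
python3 -m handwheel '[[1,0,0,-0.2,0],[1,0,0,-0.5,0],[1,0,0,-0.8,0],[1,0,0,-1.0,0],[1,0,0,-1.2,0],[1,0,0,-1.2,0],[1,0,0,-1.2,0]]'
```

```text
time_s: 7.68
tcp_pos: [0.593, 0.1702, 0.1592]
eef_rot: [-180.0, 0.0, -146.8]
contact_force: [0.4, 0.1, -0.7]
gripper_width: 0.0173
gripper_force: 50.0
time_s: 8.55
tcp_pos: [0.5927, 0.17, 0.1471]
eef_rot: [-180.0, 0.0, -146.8]
contact_force: [-0.8, 0.7, 0.0]
gripper_width: 0.0174
gripper_force: 50.0
```

```bash
python3 -m handwheel '[[1,-0.05,0,-0.1,0],[1,-0.05,0,-0.25,0],[1,-0.05,0,-0.4,0],[1,-0.05,0,-0.5,0],[1,-0.05,0,-0.5,0],[1,-0.05,0,-0.5,0]]'
python3 -m handwheel '[[1,0,0,-0.15,0],[1,0,0,-0.3,0],[1,0,0,-0.45,0],[1,0,0,-0.5,0],[1,0,0,-0.5,0],[1,0,0,-0.5,0]]'
```

```text
time_s: 9.3
tcp_pos: [0.5921, 0.1701, 0.1421]
eef_rot: [-180.0, 0.0, -146.8]
contact_force: [0.3, 0.7, -0.5]
gripper_width: 0.0171
gripper_force: 50.0
time_s: 10.05
tcp_pos: [0.5921, 0.17, 0.1371]
eef_rot: [-180.0, 0.0, -146.9]
contact_force: [0.7, 0.1, -1.5]
gripper_width: 0.0172
gripper_force: 50.0
```

```bash
for i in 1; do python3 -m handwheel '[[1,0,0,-0.1,0],[1,0,0,-0.2,0],[1,0,0,-0.3,0],[1,0,0,-0.4,0],[1,0,0,-0.4,0],[1,0,0,-0.4,0]]'; done
```

```text
time_s: 10.8
tcp_pos: [0.5921, 0.17, 0.1331]
eef_rot: [180.0, -0.0, -146.9]
contact_force: [0.6, -0.5, 0.7]
gripper_width: 0.0174
gripper_force: 50.0
```

```bash
python3 -m handwheel '[[1,0,0,-0.1,0],[1,0,0,-0.2,0],[1,0,0,-0.3,0],[1,0,0,-0.4,0],[1,0,0,-0.4,0],[1,0,0,-0.4,0]]'
```

```text
time_s: 11.55
tcp_pos: [0.5921, 0.17, 0.1291]
eef_rot: [-180.0, -0.0, -146.8]
contact_force: [0.2, 1.1, -0.7]
gripper_width: 0.0173
gripper_force: 50.0
```

```bash
python3 -m handwheel '[[1,0,0,-0.1,0],[1,0,0,-0.2,0],[1,0,0,-0.3,0],[1,0,0,-0.4,0],[1,0,0,-0.4,0],[1,0,0,-0.4,0]]'
```

```text
time_s: 12.3
tcp_pos: [0.5921, 0.17, 0.1251]
eef_rot: [-180.0, 0.0, -146.8]
contact_force: [-0.3, 0.0, -0.9]
gripper_width: 0.0176
gripper_force: 50.0
```

```bash
python3 -m handwheel '[[1,0,0,-0.1,0],[1,0,0,-0.2,0],[1,0,0,-0.3,0],[1,0,0,-0.4,0],[1,0,0,-0.4,0],[1,0,0,-0.4,0]]'
```

```text
time_s: 13.05
tcp_pos: [0.5921, 0.17, 0.1211]
eef_rot: [-180.0, -0.0, -146.9]
contact_force: [0.2, -0.3, -0.2]
gripper_width: 0.017
gripper_force: 50.0
```

Now 29 mm deep with no contact yet.

```bash
python3 -m handwheel '[[1,0,0,-0.1,0],[1,0,0,-0.2,0],[1,0,0,-0.3,0],[1,0,0,-0.4,0],[1,0,0,-0.4,0]]'
```

```text
time_s: 13.68
tcp_pos: [0.5921, 0.17, 0.117]
eef_rot: [-180.0, -0.0, -146.8]
contact_force: [-0.3, 0.6, -0.6]
gripper_width: 0.0173
gripper_force: 50.0
```

```bash
python3 -m handwheel '[[1,0,0,-0.1,0],[1,0,0,-0.2,0],[1,0,0,-0.3,0],[1,0,0,-0.4,0],[1,0,0,-0.4,0]]'
```

```text
time_s: 14.3
tcp_pos: [0.5928, 0.1702, 0.114]
eef_rot: [-180.0, 0.1, -146.8]
contact_force: [0.7, 0.1, 5.8]
gripper_width: 0.0174
gripper_force: 50.0
```

```bash
python3 -m handwheel '[[1,0,0,-0.1,0],[1,0,0,-0.2,0],[1,0,0,-0.3,0],[1,0,0,-0.4,0],[1,0,0,-0.4,0]]'
```

```text
time_s: 14.92
tcp_pos: [0.5929, 0.1702, 0.1101]
eef_rot: [-180.0, 0.1, -146.8]
contact_force: [0.1, -0.2, 6.5]
gripper_width: 0.0174
gripper_force: 50.0
```

```bash
python3 -m handwheel '[[1,0,0,-0.1,0],[1,0,0,-0.2,0],[1,0,0,-0.2,0],[1,0,0,-0.2,0]]'
```

```text
time_s: 15.42
tcp_pos: [0.5931, 0.1704, 0.1085]
eef_rot: [-180.0, 0.1, -146.8]
contact_force: [-0.8, -0.2, 8.0]
gripper_width: 0.0169
gripper_force: 50.0
```

```bash
python3 -m handwheel '[[1,0,0,-0.1,0],[1,0,0,-0.1,0],[1,0,0,-0.1,0]]'
```

```text
time_s: 15.8
tcp_pos: [0.5931, 0.1703, 0.1074]
eef_rot: [-180.0, 0.1, -146.8]
contact_force: [-0.1, -0.0, 6.6]
gripper_width: 0.0173
gripper_force: 50.0
```

```bash
python3 -m handwheel '[[1,0,0,-0.1,0],[1,0,0,-0.1,0],[1,0,0,-0.1,0]]'
```

```text
time_s: 16.18
tcp_pos: [0.5931, 0.1703, 0.1065]
eef_rot: [-180.0, 0.1, -146.8]
contact_force: [-1.2, -0.7, 7.7]
gripper_width: 0.0171
gripper_force: 50.0
```

```bash
python3 -m handwheel '[[1,0,0,-0.1,0],[1,0,0,-0.1,0],[1,0,0,-0.1,0]]'
```

```text
time_s: 16.55
tcp_pos: [0.5934, 0.1704, 0.1059]
eef_rot: [-179.9, 0.2, -146.8]
contact_force: [-1.7, 0.4, 10.0]
gripper_width: 0.017
gripper_force: 50.0
```

```bash
python3 -m handwheel '[[1,0,0,-0.1,0],[1,0,0,-0.1,0],[1,0,0,-0.1,0]]'
```

```text
time_s: 16.92
tcp_pos: [0.5939, 0.1706, 0.1056]
eef_rot: [-179.9, 0.2, -146.8]
contact_force: [-1.2, 0.2, 12.6]
gripper_width: 0.0169
gripper_force: 50.0
```

At about 12.6 N the pin is on the firm stop: only 0.3 mm of motion for the last 1 mm commanded. I'll hold here while the drawer comes out.

```bash
for i in 1; do python3 -m handwheel '[[1,0,0,0,0],[1,0,0,0,0],[1,0,0,0,0],[1,0,0,0,0],[1,0,0,0,0],[1,0,0,0,0],[1,0,0,0,0],[1,0,0,0,0]]'; python3 -m handwheel '[[1,0,0,0,0],[1,0,0,0,0],[1,0,0,0,0],[1,0,0,0,0],[1,0,0,0,0],[1,0,0,0,0],[1,0,0,0,0],[1,0,0,0,0]]'; python3 -m handwheel '[[1,0,0,0,0],[1,0,0,0,0],[1,0,0,0,0],[1,0,0,0,0],[1,0,0,0,0],[1,0,0,0,0],[1,0,0,0,0],[1,0,0,0,0]]'; done
python3 - <<'E'
from h import *
C=cam('top'); im,d=imaging.capture('top'); np.savez('pics/top2.npz',im=im,d=d)
a=np.load('pics/top.npz')['im']; save('top2',np.vstack([a[180:265,180:290],im[180:265,180:290]]),3.4)
P,u,v=cloud(d,C); yv=np.array([np.sin(0),1])
for y in (.12,.165,.21):
    m=(abs(P[:,1]-y)<.01)&(P[:,0]>.33)&(P[:,0]<.47)&(P[:,2]>.03)&(P[:,2]<.09); print(y,np.percentile(P[m,0],[1,5]) if m.any() else None,np.median(P[m,2]) if m.any() else '')
E
```

```text
time_s: 17.92
tcp_pos: [0.5939, 0.1706, 0.1056]
eef_rot: [-179.9, 0.2, -146.8]
contact_force: [-1.4, 0.1, 12.5]
gripper_width: 0.0174
gripper_force: 50.0
time_s: 18.92
tcp_pos: [0.5939, 0.1706, 0.1056]
eef_rot: [-179.9, 0.2, -146.8]
contact_force: [-1.0, 0.0, 12.7]
gripper_width: 0.017
gripper_force: 50.0
time_s: 19.92
tcp_pos: [0.5939, 0.1706, 0.1056]
eef_rot: [-179.9, 0.2, -146.8]
contact_force: [-0.8, -0.4, 12.2]
gripper_width: 0.0173
gripper_force: 50.0
0.12 [0.40226146 0.40227978] 0.07388030339917484
0.165 [0.39845715 0.39955045] 0.07442583878837439
0.21 [0.3968212  0.39687547] 0.07437941848655183
```

View pics/top2.png

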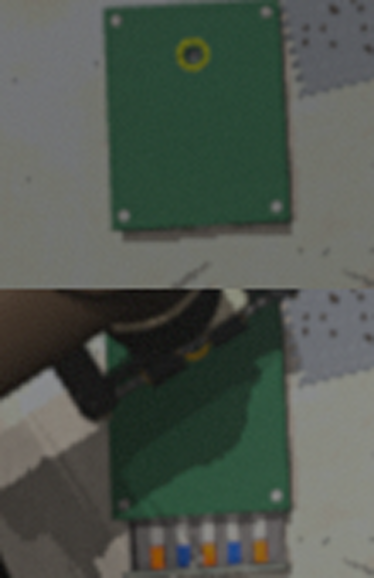

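The lower half shows the drawer fully out, with its front at (210,570), about 50 mm by depth. I'll withdraw the pin and carry it back to the block.

```bash
python3 -m handwheel '[[1,0,0,0.5,0],[1,0,0,1.5,0],[1,0,0,3,0],[1,0,0,5,0],[1,0,0,7,0],[1,0,0,9.5,0],[1,0,0,9.5,0],[1,0,0,9.5,0]]'
python3 -m handwheel '[[1,-1.5,-4,0,0],[1,-3.5,-9.5,0,0],[1,-5.5,-15,0,0],[1,-7.5,-20.5,0,0],[1,-9.5,-26,0,0],[1,-11.5,-31,0,0],[1,-12.6,-34,0,0],[1,-12.6,-34,0,0]]'
python3 -m handwheel '[[1,0,0,0,0],[1,0,0,0,0],[1,0,0,0,0]]'
```

```text
time_s: 20.98
tcp_pos: [0.5916, 0.1699, 0.1976]
eef_rot: [180.0, -0.0, -146.9]
contact_force: [-0.8, -0.3, -0.5]
gripper_width: 0.0173
gripper_force: 50.0
time_s: 21.98
tcp_pos: [0.4645, -0.1716, 0.1972]
eef_rot: [179.9, -0.1, -147.0]
contact_force: [-0.2, -0.4, -0.6]
gripper_width: 0.0173
gripper_force: 50.0
time_s: 22.35
tcp_pos: [0.4663, -0.1693, 0.1979]
eef_rot: [180.0, -0.0, -146.8]
contact_force: [0.4, 1.0, -1.1]
gripper_width: 0.0171
gripper_force: 50.0
```

```bash
python3 - <<'E'
from h import *
p,_,s=pose(); C=cam('wrist'); im,d=imaging.capture('wrist'); save('w4',im[130:290,200:350],4)
D=np.load('pics/w3.npz'); K,di,T=C
for I,dd,Tt in ((D['im'],D['d'],D['T']),(im,d,T)):
    g=world([[0,0]],[1],C) # noqa
    v,u=np.mgrid[196:222,262:286]; m=(dd[196:222,262:286]<.275)&(dd[196:222,262:286]>0)
    for r_ in range(0,26,5): 
        uu=u[r_][m[r_]]; print(196+r_,(uu.min(),uu.max()) if len(uu) else None,end=' ')
    print('first row',v[m].min())
print('tcp',p.round(4))
E
```

```text
196 None 201 None 206 (np.int64(270), np.int64(277)) 211 (np.int64(269), np.int64(277)) 216 (np.int64(269), np.int64(278)) 221 (np.int64(269), np.int64(278)) first row 203
196 None 201 None 206 (np.int64(270), np.int64(277)) 211 (np.int64(269), np.int64(278)) 216 (np.int64(269), np.int64(278)) 221 (np.int64(269), np.int64(278)) first row 203
tcp [ 0.4663 -0.1693  0.1979]
```

View pics/w4.png

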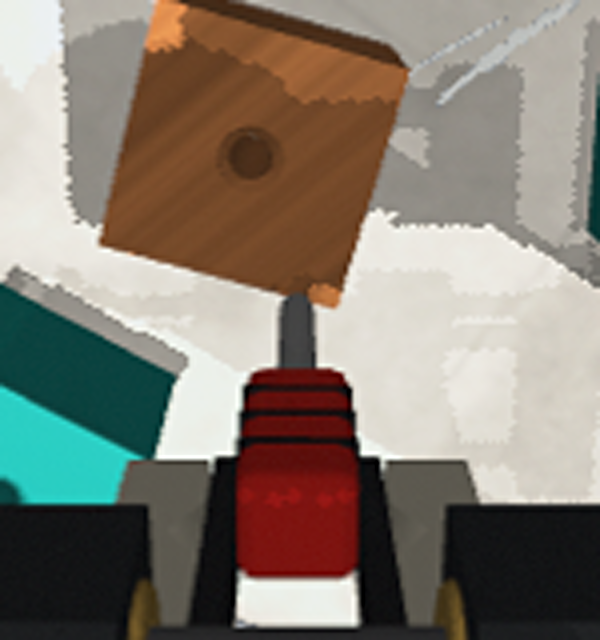

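The hole of the wooden block is at crop (250,155), i.e. px (262.2,168.4), and the pin is still straight in the grip.

```bash
python3 - <<'E'
from h import *
print(onplane([[262.2,168.4]],.070,cam('wrist')).round(4), pose()[0].round(4))
E
python3 -m handwheel '[[1,-0.8,-1.3,0,0],[1,-1.32,-2.34,-1,0],[1,-1.32,-2.34,-3,0],[1,-1.32,-2.34,-4,0],[1,-1.32,-2.34,-4,0],[1,-1.32,-2.34,-4,0],[1,-1.32,-2.34,-4,0]]'
```

```text
[[ 0.4516 -0.193   0.07  ]] [ 0.4663 -0.1694  0.1979]
time_s: 23.28
tcp_pos: [0.4534, -0.1934, 0.1587]
eef_rot: [-180.0, 0.0, -146.8]
contact_force: [-0.1, 0.1, -0.5]
gripper_width: 0.0168
gripper_force: 50.0
```

```bash
python3 -m handwheel '[[1,-0.08,0,-0.5,0],[1,-0.08,0,-1,0],[1,-0.08,0,-1.4,0],[1,-0.08,0,-1.7,0],[1,-0.08,0,-2.0,0],[1,-0.08,0,-2.3,0],[1,-0.08,0,-2.3,0]]'
```

```text
time_s: 24.15
tcp_pos: [0.4519, -0.1934, 0.1348]
eef_rot: [180.0, -0.0, -146.9]
contact_force: [-0.9, 0.3, -1.2]
gripper_width: 0.017
gripper_force: 50.0
```

Now about 10 mm into the block's hole with no force, so I'll go on down.

```bash
python3 -m handwheel '[[1,0,0,-0.7,0],[1,0,0,-1.4,0],[1,0,0,-2.1,0],[1,0,0,-2.8,0],[1,0,0,-3.5,0],[1,0,0,-4.2,0],[1,0,0,-4.7,0],[1,0,0,-4.7,0]]'
```

```text
time_s: 25.15
tcp_pos: [0.4519, -0.1934, 0.0877]
eef_rot: [180.0, -0.0, -146.9]
contact_force: [-0.2, 0.2, -0.3]
gripper_width: 0.0171
gripper_force: 50.0
```

```bash
python3 -m handwheel '[[1,0,0,-0.2,0],[1,0,0,-0.4,0],[1,0,0,-0.47,0],[1,0,0,-0.47,0],[1,0,0,-0.47,0]]'
```

```text
time_s: 25.78
tcp_pos: [0.4521, -0.1934, 0.0834]
eef_rot: [-180.0, 0.0, -146.8]
contact_force: [-0.1, 0.0, -0.9]
gripper_width: 0.0173
gripper_force: 50.0
```

```bash
python3 -m handwheel '[[0.7,0,0,0,0],[0.7,0,0,0,0],[0.5,0,0,0,0],[0.4,0,0,0,0],[0.3,0,0,0,0],[0.3,0,0,0,0],[0.3,0,0,0,0],[0.3,0,0,0,0]]'
python3 -m handwheel '[[0.3,0,0,1,0],[0.3,0,0,4,0],[0.3,0,0,8,0],[0.3,0,0,12,0],[0.3,0,0,16,0],[0.3,0,0,17,0],[0.3,0,0,17,0],[0.3,0,0,17,0]]'
python3 - <<'E'
from h import *
C=cam('wrist'); im,d=imaging.capture('wrist'); save('w5',im,1.4); np.savez('pics/w5.npz',im=im,d=d,T=C[2])
for q,lo,hi in [('release_pin',.105,.125),('pin_block',.062,.077)]:
  for f in finder.cut_out('wrist',q)[:2]:
    P,u,v=cloud(d,C,f['region']); m=(P[:,2]>lo)&(P[:,2]<hi)
    if m.sum()>20: print(q,round(f['p'],2),m.sum(),np.median(P[m,2]),cv2.minAreaRect(P[m,:2].astype(np.float32)*1000))
C=cam('top'); im,d=imaging.capture('top')
P,u,v=cloud(d,C)
for y in (.12,.165,.21):
    m=(abs(P[:,1]-y)<.01)&(P[:,0]>.33)&(P[:,0]<.47)&(P[:,2]>.03)&(P[:,2]<.09); print(y,np.percentile(P[m,0],[1,5]))
for q in ['water_cup','peg_strip','clay_carton','loop_tool']:
    for f in finder.cut_out('top',q)[:1]: print(q,np.median(cloud(d,C,f['region'])[0],axis=0).round(3))
E
```

```text
time_s: 26.78
tcp_pos: [0.4521, -0.1934, 0.0834]
eef_rot: [-180.0, 0.0, -146.8]
contact_force: [0.1, 0.9, 0.3]
gripper_width: 0.0612
gripper_force: 0.0
time_s: 27.78
tcp_pos: [0.4514, -0.1932, 0.2523]
eef_rot: [179.9, -0.1, -146.9]
contact_force: [-0.6, 0.8, -0.3]
gripper_width: 0.0613
gripper_force: 0.0
release_pin 0.68 238 0.1145290354007921 ((450.71649169921875, -194.556640625), (16.3073787689209, 17.011653900146484), 32.954795837402344)
pin_block 0.78 1369 0.0698822587704443 ((578.4620971679688, -199.29421997070312), (68.35899353027344, 68.12390899658203), 3.2702150344848633)
pin_block 0.73 2506 0.06990899010801585 ((452.83013916015625, -192.7609405517578), (68.7067642211914, 68.11067199707031), 17.472551345825195)
0.12 [0.40225511 0.40226383]
0.165 [0.39845961 0.39956669]
0.21 [0.39682663 0.39685568]
peg_strip [ 0.712 -0.211  0.005]
clay_carton [0.613 0.432 0.022]
```

View pics/w5.png

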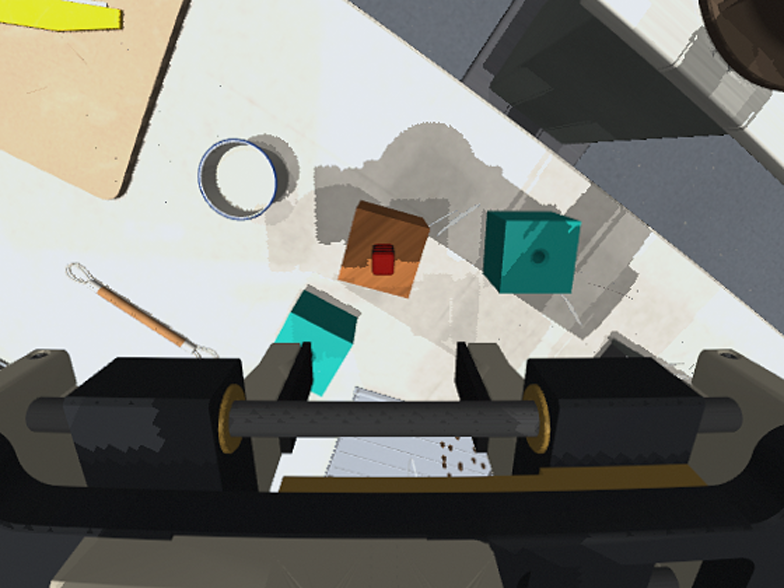

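The pin is home in the wooden block at picture (383,260), with its top at the original height and about 2.5 mm off centre. The drawer is out, the cup and loop tool look untouched, and the gripper is clear, so I'm handing in.

```bash
python3 -c "
from plant import r
print(r.close_job())"
```

```text
the job is handed in; nothing more can be done
None
```

I pressed the latch to its firm stop at about 12.6 N and held it for 3 s; the drawer is fully out, about 50 mm. The pin is back home in the wooden block, about 2.5 mm off centre, none of the other things looks moved, and I handed the job in at about 28 s; it returned no verdict.

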